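# Latch the cartridge down and hold the tweezers at the marked gap over its chip

### The arm

A 7-joint arm with a two-finger parallel gripper is mounted at the origin on the work surface. World frame = base frame: x ahead of the robot, y to its left, z up, the work surface at z = 0. Lengths are in mm, angles in rad, forces in N, time in s.
With the tool pointing down it reaches from about 400 to 900 mm from the base axis. Payload 5.5 kg.
Tool frame: the origin (TCP) lies midway between the tips of the shut fingers; the grasp point (between the pads) lies 19 mm behind it; z points along the fingers, y is the line along which they close (so a half turn about z gives the same grasp; the last joint's range is limited). The gripper opens to 92 mm and grips with 3 to 60 N. Pads are 19 mm wide; open, the fingers measure 130 mm over their backs; the gripper's body (75 mm by 190 mm) begins 47 mm behind the grasp point.
Start: joints at [-0.99, 0.501, -0.427, 1.55, 0.221, 1.138, -0.21], TCP at [203.072, 617.464, 226.729] pointing down, gripper open.
Joint ranges: [-2.88, 2.88], [-0.31, 2.03], [-1.54, 1.56], [0.2, 2.42], [-1.41, 4.55], [0.19, 2.02], [-2.57, 2.57]. Speed limits (rad/s): [2.57, 2.57, 3.14, 3.14, 3.14, 3.14, 3.14].

### API

Orientations are given as a unit quaternion [w, x, y, z].
In Python, from workcell import manip, cams, sign_off gives the robot as it stands.
- The arm moves only by the tool send_rows, never from a script. Its argument "targets" is a list of rows, each an object with "rot": the turn, a rotation vector about the tool's x, y, z in units of 120 degrees (1.0 is 120 degrees), a list of three; "translation": the shift along the tool's x, y, z in units of 0.3 m (1.0 is 0.3 m), a list of three; "jaw": the closure, from -1 (fully open) to 1 (shut). In form: [{"rot": [wx, wy, wz], "translation": [x, y, z], "jaw": jaw}, ...]. A call has 1 to 20 rows; each row is the pose to reach, as a shift and turn from the pose commanded when the call began, along the tool's axes at that moment; what a row does not reach only later rows make up. A row lasts 1/12 s, in which the tool goes at most 41.7 mm and 7.16 degrees, less where a joint would pass 70% of its speed; a pose out of reach is approached as far as the arm can. A call with a number of a shift or a turn outside -1 to 1 is refused whole. A call with a gripper value outside its range is refused whole. The fingers move at their own pace and stop on an object; "newtons" is the grip in N (left out, the last holds). Time passes only in rows, so rows that repeat a pose let the fingers close. It gives the time, the measured TCP pose, the force, the opening and the grip force at its end, in the units of the state.
- manip.get_obs(): the state, without advancing time (a new reading comes with each control period).
- cams.camera(name): name is "scene" or "side" or "wrist"; returns the picture (400x640x3 uint8, red, green, blue); there is no depth.
- cams.camera_model(name): a dict with "fx", "fy", "cx", "cy" (pixels), "R" (3x3) and "t" (3): a world point X has camera coordinates R X + t. Camera axes: x right, y down, z forward; pixel columns grow to the right and rows downward; lengths in mm; the calibration is good to about 2 mm. A picture is of the moment at which its call begins: read the wrist's pose just before it. camera_model takes no time and is no camera call; for the wrist camera it gives the pose at the moment of the call.
- sign_off(): hands the job in; it is judged then, once.
The state is a dict: "t": time; "joints": joint angles; "joint_velocities": joint speeds; "effort": joint torques, N m; "eef_pos": TCP position; "tool_rot": TCP orientation; "ft_force": force on the tool from outside, world axes, zero at the start; "moment": the same for the moment, N m; "gripper_width": finger opening in mm; "grip_force": force on a finger pad.
Only numpy, scipy, OpenCV 4.12 (cv2) and the standard library are available. Lean on these libraries where they do the work, as an engineer would, in place of code of your own. Each camera call takes 0.05 s, during which the arm holds its last target. There are 200 camera calls.

### The job

Get ready to pull the contact chip off the printer cartridge: first swing the stand's latch bar over the cartridge until it rests home in its catch, then pick the sprung tweezers up off their rest, squeeze them until the gap between their tips is at its mark, 12 mm, and hold them with the middle of the tips a few centimetres above the chip, touching nothing. Finish like that, still holding the tweezers steady at that gap: do not put them down or let go. Leave the cartridge in its stand, and do not disturb the loose things lying about.

Things in the scene. Friction and masses are not known exactly. Their poses are not given: they have to be found in the camera images.
- cradle: Fixed aluminium cartridge stand, base 104 x 116 mm. Origin: centre of its underside on the table; z up. The black cartridge (50 x 100 mm, top 50 mm above the table) sits in it, long side along y. A round post at x = +40, y = -30 mm carries the latch bar; the catch, a steel post with an overhanging lip (top 69 mm up), stands at x = -40, y = -30 mm, open towards -y.
- latch_pivot (a point): The latch's upright hinge axis, 59 mm above the table: a point at (+40, -30, 59) mm in the stand's frame.
- latch (a joint): Angle of the latch bar (rad) about its upright hinge. 0: closed, straight across the cartridge along the stand's -x, stopped in the catch. Grows as the bar swings open, anticlockwise from above: at q the bar points from the pivot along (-cos q, -sin q) in the stand's x, y. Stop at 1.7. Stays where it is left (friction 0.05 N m).
- latch_knob (a point): Middle of the upright round black knob at the end of the latch bar: 12 mm across, 33 mm tall (from 62 to 95 mm above the table; this point is at 80 mm), 103 mm from the hinge axis. The bar itself is 12 mm wide and 6 mm thick (56 to 62 mm above the table) and runs 7 mm on past the knob's centre.
- chip (a point): Centre of the top of the brass contact chip (10 x 14 mm) on the cartridge's top, 51.5 mm above the table, at (0, +33) mm in the stand's frame, away from the latch. The cartridge is loose in its pocket (about 160 g).
- rest: Fixed wooden tool rest: base 150 x 70 mm, 6 mm thick, with two cross ridges 60 mm wide, the rear one 30 mm and the front one 33 mm high above the table. Origin: on the table; z up. Ridges at x = -77 to -57 and +30 to +46 mm; between them it is open down to the base for the fingers. The tweezers lie on the ridges.
- tweezers_grip (a point): Middle of the sprung steel tweezers between their two finger plates, half-way up (37 mm above the table at the start). x to the tips, y across (the way they are squeezed), z up. About 65 g, 136 mm long, lying on edge, so they are squeezed from above. Each arm has a flat finger plate, 30 mm long along x, centred here, 14 mm tall; relaxed, the outer faces are 46 mm apart and the tip gap is 32 mm.
- tips_mid (a point): Midway between the tweezers' tips, 50 mm ahead of tweezers_grip, same height; tips 8 mm tall. A thin gauge tongue across the arms just ahead of the finger plates has a dark line: at the marked gap (12 mm) the other arm's strip stands under it.
- tip_l (a point): Inner face of the left (+y) tip. Tip gap = distance tip_l to tip_r. At the marked gap of 12 mm the finger plates are parallel, outer faces 34 mm apart; each mm closer there closes the tips by 1.67 mm (tips meet at 27 mm). The spring presses back with 1 N at first, 6 N at the mark, 9 N when the tips meet.
- tip_r (a point): Inner face of the right (-y) tip.
- stapler: Bystander: chrome stapler 130 x 34 x 50 mm, origin under its centre.
- sharpener: Bystander: yellow plastic pencil sharpener 26 x 16 x 12 mm, origin under its centre.
- clip: Bystander: stainless spring binder clip, 32 mm wide, 16 mm high, origin under its centre.
- tape: Bystander: roll of clear tape lying flat, 60 mm across, 19 mm high, origin under its centre.
- eraser: Bystander: rubber eraser 44 x 20 x 12 mm, origin under its centre.
- spare: Bystander: small black cartridge 50 x 30 x 36 mm lying loose, origin under its centre.
Not all that is in view belongs to the job. There is more than one size of the cradle; the job needs the middle-sized.

How it is judged (in metres and radians):
On the way, in this order (a step that is already met when the one before it is completed fails the run):
1. the latch is swung home in its catch while the tweezers still lie on their rest (value of joint latch below 0.08 rad and height (world z) of tweezers_grip below 0.06 m), for 0.2 s.
2. the tweezers are lifted off their rest in the fingers (height (world z) of tweezers_grip above 0.07 m and contact force between the fingers and tweezers above 0.5 N), for 0.2 s.
At the end, for the whole second after the job is handed in: Latch within 0.08 rad of closed; tweezers held still in the fingers, tip gap 9 to 15 mm, middle of the tips within 20 mm of the chip seen from above and 60 to 125 mm above the table, not touching cartridge or stand; cartridge seated in its stand; all kept for the last second, still held (value of joint latch below 0.08 rad and distance between tip_l and tip_r between 0.009 and 0.015 m and horizontal distance between tips_mid and chip below 0.02 m and height (world z) of tips_mid between 0.06 and 0.125 m and contact force between the fingers and tweezers above 0.5 N and contact force between tweezers and cradle below 0.1 N and contact force between tweezers and cartridge below 0.1 N and linear speed of tweezers below 0.03 m/s and angular speed of tweezers below 0.3 rad/s and z of chip in the frame of cradle between 0.047 and 0.056 m); the arm keeps its last pose, push and grip.
It fails at once if a loose bystander is moved more than 30 mm (distance of any of stapler, sharpener, clip, tape, eraser, spare from where it was at the start of the episode above 0.03 m).
It fails at once if the cartridge is lifted out of its stand (height (world z) of chip above 0.065 m).
It also fails if it takes over 64 s, if anything falls off the work surface, if the arm or the gripper's body presses on something with over 40 N, if the wrist force passes 120 N, or if a joint passes its speed limit or range.

## Working session

There is one attempt and no reset: what is moved stays moved. The work goes in short steps, Python scripts to look and compute and a tool call to move; the robot and the scene stay as the last step left them, time stands still between calls to the robot, and variables do not carry over. Pictures are saved under pics/ and viewed, at most 10 in all, crops included, and the job is handed in when it is done.

Besides the shell and the picture viewer there is one more tool, called as a command line: name --argument value ..., lists and objects as JSON in quotes. send_rows: Moves the arm, as the interface text tells. Its arguments: {"type":"object","properties":{"targets":{"type":"array","items":{"type":"object","properties":{"rot":{"type":"array","items":{"type":"number","minimum":-1,"maximum":1}},"translation":{"type":"array","items":{"type":"number","minimum":-1,"maximum":1}},"jaw":{"type":"number"}}}},"newtons":{"type":"number"}},"required":["targets"]}

```bash
mkdir -p pics; ls
python3 - <<'E'
from workcell import manip, cams
import cv2, numpy as np
o=manip.get_obs(); print(o)
for n in ["scene","side"]:
    m=cams.camera_model(n); print(n,m)
    cv2.imwrite(f"pics/{n}0.png",cams.camera(n)[:,:,::-1])
E
```

```text
pics
{'t': 0.0, 'joints': array([-0.98977534,  0.50187569, -0.42676151,  1.55144599,  0.2207863 ,
        1.13833748, -0.21033048]), 'joint_velocities': array([-0.00028292,  0.00042347,  0.00025657,  0.00017172,  0.0007815 ,
        0.00053072, -0.00147409]), 'effort': array([-5.01157047e-04, -5.66586649e+01, -5.81595048e+00, -2.79112780e+01,
       -6.84855483e-02,  3.07018880e-02,  1.75383875e-04]), 'eef_pos': array([202.95613711, 616.74590865, 225.65996742]), 'tool_rot': array([-1.91024601e-04,  1.58246493e-01,  9.87399126e-01, -9.88786612e-04]), 'ft_force': array([ 0.02904948,  0.19385632, -0.19333266]), 'moment': array([-0.03068402,  0.0228864 , -0.04380616]), 'grip_force': 0.0, 'gripper_width': 92.03007822961979}
scene {'fx': 391.45107232951653, 'fy': 391.45107232951653, 'cx': 313.2670093830356, 'cy': 203.93428990847855, 'R': array([[-0.85494711,  0.51871188, -0.00184962],
       [ 0.42382725,  0.69649245, -0.57902394],
       [-0.29905835, -0.49581876, -0.81530844]]), 't': array([ 396.99923069, -141.71406856, 1425.89762315])}
side {'fx': 426.48683579580245, 'fy': 426.48683579580245, 'cx': 312.9306913472076, 'cy': 205.5438612056023, 'R': array([[ 0.7577382 , -0.65223983, -0.02039667],
       [-0.39009306, -0.42769019, -0.81541922],
       [ 0.52312544,  0.62583089, -0.57851143]]), 't': array([-353.01156333,  253.66714918,  851.36341444])}
```

View pics/scene0.png

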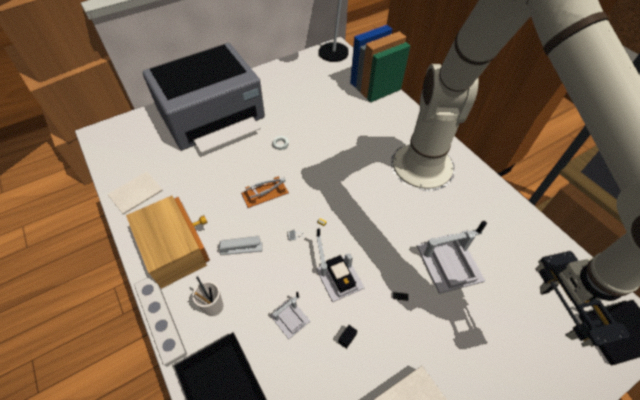

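View pics/side0.png

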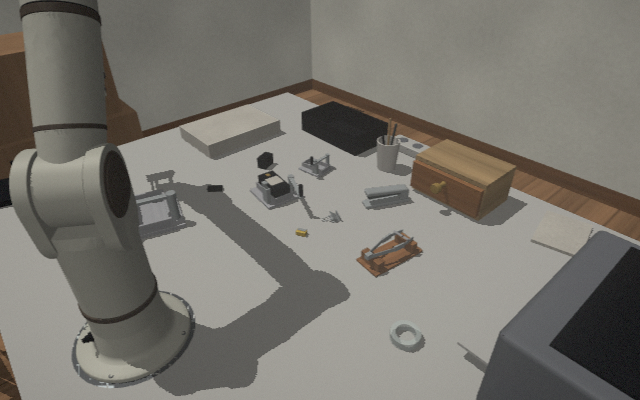

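Three stands show in the scene picture: large at (452,258), middle at (338,275), small at (290,315). The middle one is the one meant: it holds the black cartridge with the brass chip. I'll confirm it in an enlarged montage, along with the rest.

Run:
```python
import cv2, numpy as np
s=cv2.imread("pics/scene0.png"); d=cv2.imread("pics/side0.png")
f=lambda im,x,y:cv2.resize(im[y:y+75,x:x+100],(400,300),interpolation=cv2.INTER_CUBIC)
cv2.imwrite("pics/m1.png",np.vstack([np.hstack([f(s,285,225),f(s,215,150)]),np.hstack([f(d,235,150),f(d,340,215)])]))
```

```text
(no output)
```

View pics/m1.png

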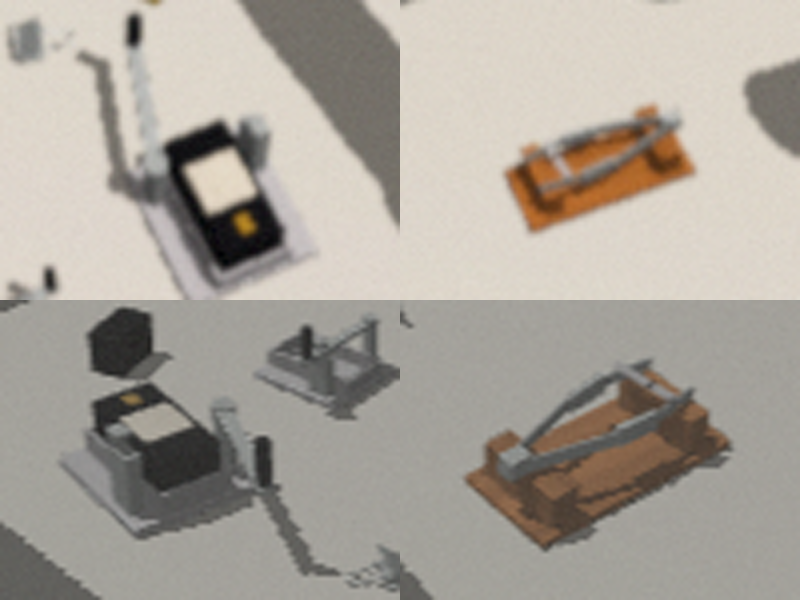

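The montage confirms it. The middle stand carries the cartridge, with the brass chip at scene px (346,280) and side px (268,174). The knob is at scene (318,229), with the latch wide open. The tweezers lie on the orange rest, tail at scene (283,180) and tips at (246,190) and (251,197).

```bash
cat > h.py <<'E'
from workcell import manip, cams
import numpy as np, cv2
def px2w(m,u,v,z):
    R=np.array(m["R"]);t=np.array(m["t"]);c=-R.T@t
    d=R.T@np.array([(u-m["cx"])/m["fx"],(v-m["cy"])/m["fy"],1]); return (c+d*(z-c[2])/d[2])
def proj(m,X):
    p=np.array(m["R"])@X+m["t"]; return np.array([m["cx"]+m["fx"]*p[0]/p[2],m["cy"]+m["fy"]*p[1]/p[2]])
E
python3 - <<'E'
from h import *
P={"chip":(51.5,(346.25,280.5),(267.75,174.5)),"knobtop":(95,(318.5,229.3),(300.75,185)),"pivtop":(66,(323.2,263.8),(290.5,175.5)),
"catch":(69,(348.7,255.5),(264.5,183)),"tail":(43,(283,179.5),(368.75,255)),"tipA":(40,(246,190),(402.5,231.25)),"tipB":(40,(251.2,196.7),(412.5,238.75)),
"restc1":(6,(241.25,193),(422,262)),"restc2":(6,(248,208),(0,0)),"restc3":(6,(288.75,193),(357,269))}
for k,(z,a,b) in P.items():
    print(k,px2w(cams.camera_model("scene"),*a,z).round(1),px2w(cams.camera_model("side"),*b,z).round(1))
E
```

```text
chip [506.4 249.5  51.5] [505.1 245.2  51.5]
knobtop [498.6  86.6  95. ] [497.9  82.7  95. ]
pivtop [538.4 177.3  66. ] [536.1 176.6  66. ]
catch [462.  194.4  69. ] [456.1 190.   69. ]
tail [ 480.2 -172.4   43. ] [ 475.4 -183.    43. ]
tipA [ 606.7 -199.5   40. ] [ 600.9 -176.7   40. ]
tipB [ 604.1 -165.2   40. ] [ 596.3 -210.6   40. ]
restc1 [ 619.1 -222.3    6. ] [ 581.1 -255.4    6. ]
restc2 [ 626.7 -153.4    6. ] [ 545.2 4617.8    6. ]
restc3 [ 479.6 -137.4    6. ] [ 452.2 -170.9    6. ]
```

```bash
cat >> h.py <<'E'
from scipy.spatial.transform import Rotation as Ro
def rel(xyz,ydeg,pos=None,rot=None):
    "shift/turn in tool units to reach TCP xyz, pointing down, tool y at world angle ydeg"
    o=manip.get_obs(); p=o["eef_pos"] if pos is None else np.array(pos)
    q=o["tool_rot"]; R=Ro.from_quat([q[1],q[2],q[3],q[0]])
    a=np.radians(ydeg); y=np.array([np.cos(a),np.sin(a),0]); z=np.array([0,0,-1.]); T=Ro.from_matrix(np.c_[np.cross(y,z),y,z])
    return (R.inv().apply(np.array(xyz)-p)/300).round(3),((R.inv()*T).as_rotvec()/np.radians(120)).round(3)
E
python3 - <<'E'
from h import *
s=cams.camera_model("scene")
for n,p,z in [("clip",(293,235),8),("sharp",(322,222),6),("small",(290,315),0),("spare",(347,336),18),("eraser",(400,296),6),("stapler",(240,244),25)]: print(n,px2w(s,*p,z).round(0))
print(rel([498,85,180],-48.2))
E
```

```text
clip [550.  17.   8.]
sharp [445.  22.   6.]
small [685. 237.   0.]
spare [584. 372.  18.]
eraser [387. 355.   6.]
stapler [710. -30.  25.]
(array([-1.488, -1.376,  0.155]), array([-0.001,  0.001,  1.   ]))
```

send_rows --targets '[{"translation": [-0.744, -0.688, 0.04], "rot": [0, 0, 0.5], "jaw": -0.3}, {"translation": [-0.744, -0.688, 0.04], "rot": [0, 0, 0.5], "jaw": -0.3}, {"translation": [-0.744, -0.688, 0.04], "rot": [0, 0, 0.5], "jaw": -0.3}, {"translation": [-0.744, -0.688, 0.04], "rot": [0, 0, 0.5], "jaw": -0.3}, {"translation": [-0.744, -0.688, 0.04], "rot": [0, 0, 0.5], "jaw": -0.3}, {"translation": [-0.744, -0.688, 0.04], "rot": [0, 0, 0.5], "jaw": -0.3}, {"translation": [-0.744, -0.688, 0.04], "rot": [0, 0, 0.5], "jaw": -0.3}, {"translation": [-0.744, -0.688, 0.04], "rot": [0, 0, 0.5], "jaw": -0.3}, {"translation": [-0.744, -0.688, 0.04], "rot": [0, 0, 0.5], "jaw": -0.3}, {"translation": [-0.744, -0.688, 0.04], "rot": [0, 0, 0.5], "jaw": -0.3}, {"translation": [-0.744, -0.688, 0.04], "rot": [0, 0, 0.5], "jaw": -0.3}, {"translation": [-0.744, -0.688, 0.04], "rot": [0, 0, 0.5], "jaw": -0.3}]'

```text
t: 1.1
eef_pos: [350.0, 352.4, 214.6]
tool_rot: [-0.0, 0.629, 0.777, -0.0]
ft_force: [0.2, -0.8, 0.2]
gripper_width: 59.5
grip_force: 0.0
```

```bash
python3 -c "
from h import *
o=manip.get_obs();print(o['t'],o['eef_pos'],o['joints'].round(2),o['gripper_width']);print(rel([498,85,190],-48.2))"
```

```text
1.1 [349.95760765 352.4076731  214.61359735] [-0.69  0.22 -0.17  1.95  0.04  0.98 -0.67] 59.45071228585774
(array([-0.974,  0.298,  0.082]), array([-0.   , -0.   ,  0.502]))
```

send_rows --targets '[{"translation": [-0.974, 0.298, 0.082], "rot": [0, 0, 0.5], "jaw": -0.1}, {"translation": [-0.974, 0.298, 0.082], "rot": [0, 0, 0.5], "jaw": -0.1}, {"translation": [-0.974, 0.298, 0.082], "rot": [0, 0, 0.5], "jaw": -0.1}, {"translation": [-0.974, 0.298, 0.082], "rot": [0, 0, 0.5], "jaw": -0.1}, {"translation": [-0.974, 0.298, 0.082], "rot": [0, 0, 0.5], "jaw": -0.1}, {"translation": [-0.974, 0.298, 0.082], "rot": [0, 0, 0.5], "jaw": -0.1}, {"translation": [-0.974, 0.298, 0.082], "rot": [0, 0, 0.5], "jaw": -0.1}, {"translation": [-0.974, 0.298, 0.082], "rot": [0, 0, 0.5], "jaw": -0.1}, {"translation": [-0.974, 0.298, 0.082], "rot": [0, 0, 0.5], "jaw": -0.1}, {"translation": [-0.974, 0.298, 0.082], "rot": [0, 0, 0.5], "jaw": -0.1}, {"translation": [-0.974, 0.298, 0.082], "rot": [0, 0, 0.5], "jaw": -0.1}, {"translation": [-0.974, 0.298, 0.082], "rot": [0, 0, 0.5], "jaw": -0.1}, {"translation": [-0.974, 0.298, 0.082], "rot": [0, 0, 0.5], "jaw": -0.1}]'

```text
t: 2.18
eef_pos: [497.5, 85.4, 190.1]
tool_rot: [-0.0, 0.933, 0.359, -0.0]
ft_force: [-0.6, -0.1, -0.0]
gripper_width: 50.7
grip_force: 0.0
```

```bash
python3 -c "
from h import *
o=manip.get_obs();m=cams.camera_model('wrist');print(o['eef_pos'],m['t'],o['gripper_width']);im=cams.camera('wrist');cv2.imwrite('pics/w1.png',im[:,:,::-1])
for X in ([498,85,95],[498,85,62],[537,177,66],[508,247,51.5]): print(proj(m,np.array(X,float)).round())"
```

```text
[497.46840606  85.36779995 190.07654811] [-270.05129333  390.35951706  458.86703025] 50.666014267667116
[320. 202.]
[319. 194.]
[275. 102.]
[204.  76.]
```

View pics/w1.png

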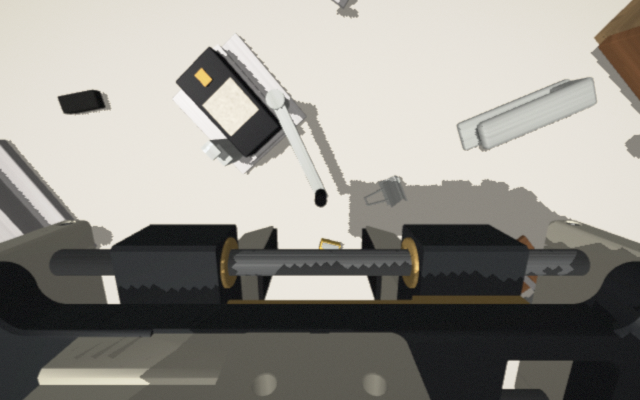

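The knob is at wrist px (320,198), which matches the predicted (320,199). The pivot is at (276,99) against a predicted (275,102). I'll go down onto the knob and grip it.

send_rows --targets '[{"translation": [0, 0, 0.133], "rot": [0, 0, 0], "jaw": 0.1}, {"translation": [0, 0, 0.267], "rot": [0, 0, 0], "jaw": 0.1}, {"translation": [0, 0, 0.4], "rot": [0, 0, 0], "jaw": 0.1}, {"translation": [0, 0, 0.4], "rot": [0, 0, 0], "jaw": 0.1}, {"translation": [0, 0, 0.4], "rot": [0, 0, 0], "jaw": 0.9}, {"translation": [0, 0, 0.4], "rot": [0, 0, 0], "jaw": 0.9}, {"translation": [0, 0, 0.4], "rot": [0, 0, 0], "jaw": 0.9}, {"translation": [0, 0, 0.4], "rot": [0, 0, 0], "jaw": 0.9}, {"translation": [0, 0, 0.4], "rot": [0, 0, 0], "jaw": 0.9}, {"translation": [0, 0, 0.4], "rot": [0, 0, 0], "jaw": 0.9}]' --newtons 8

```text
t: 3.07
eef_pos: [499.5, 84.4, 72.2]
tool_rot: [0.0, 0.934, 0.357, 0.002]
ft_force: [-0.0, 0.2, 7.6]
gripper_width: 11.7
grip_force: 8.0
```

Run:
```python
from h import *
o=manip.get_obs();print(o['eef_pos'],o['gripper_width'],o['joints'].round(2))
piv=np.array([537,177]);k0=o['eef_pos'][:2]-piv;print(np.hypot(*k0))
a0=np.degrees(np.arctan2(k0[1],k0[0]))%360; a1=169.1
for f in np.linspace(0,1,13)[1:]:
    a=np.radians(a0+(a1-2-a0)*f); P=[*(piv+103*np.array([np.cos(a),np.sin(a)])),70.]
    print(rel(P,-48.2-30*f,[*(piv+103*k0/np.hypot(*k0)),70]))
```

```text
[499.49671599  84.42863153  72.17379565] 11.701240631187108 [-0.34  0.44  0.15  2.04 -0.1   0.66 -0.97]
99.87970049896384
(array([-0.016, -0.037, -0.   ]), array([ 0.001, -0.002,  0.021]))
(array([-0.027, -0.076, -0.   ]), array([ 0.001, -0.002,  0.042]))
(array([-0.033, -0.116, -0.   ]), array([ 0.001, -0.002,  0.062]))
(array([-0.035, -0.156, -0.   ]), array([ 0.001, -0.002,  0.083]))
(array([-0.032, -0.196, -0.   ]), array([ 0.001, -0.002,  0.104]))
(array([-0.025, -0.236, -0.   ]), array([ 0.001, -0.002,  0.125]))
(array([-0.012, -0.274, -0.   ]), array([ 0.   , -0.002,  0.146]))
(array([ 0.004, -0.311, -0.   ]), array([ 0.   , -0.002,  0.167]))
(array([ 0.025, -0.346, -0.   ]), array([ 0.   , -0.002,  0.187]))
(array([ 0.05 , -0.378, -0.   ]), array([ 0.   , -0.002,  0.208]))
(array([ 0.078, -0.406, -0.   ]), array([ 0.   , -0.002,  0.229]))
(array([ 0.11 , -0.432, -0.   ]), array([ 0.   , -0.002,  0.25 ]))
```

send_rows --targets '[{"translation": [-0.016, -0.037, -0.007], "rot": [0, 0, 0.02], "jaw": 0.9}, {"translation": [-0.027, -0.076, -0.007], "rot": [0, 0, 0.04], "jaw": 0.9}, {"translation": [-0.033, -0.116, -0.007], "rot": [0, 0, 0.06], "jaw": 0.9}, {"translation": [-0.035, -0.156, -0.007], "rot": [0, 0, 0.08], "jaw": 0.9}, {"translation": [-0.032, -0.196, -0.007], "rot": [0, 0, 0.1], "jaw": 0.9}, {"translation": [-0.025, -0.236, -0.007], "rot": [0, 0, 0.125], "jaw": 0.9}, {"translation": [-0.012, -0.274, -0.007], "rot": [0, 0, 0.145], "jaw": 0.9}, {"translation": [0.004, -0.311, -0.007], "rot": [0, 0, 0.165], "jaw": 0.9}, {"translation": [0.025, -0.346, -0.007], "rot": [0, 0, 0.185], "jaw": 0.9}, {"translation": [0.05, -0.378, -0.007], "rot": [0, 0, 0.21], "jaw": 0.9}, {"translation": [0.078, -0.406, -0.007], "rot": [0, 0, 0.23], "jaw": 0.9}]'

```text
t: 3.98
eef_pos: [433.8, 190.5, 72.9]
tool_rot: [-0.0, 0.993, 0.122, 0.0]
ft_force: [-0.7, -1.8, 2.2]
gripper_width: 11.5
grip_force: 8.0
```

Run:
```python
from h import *
o=manip.get_obs();print(o['eef_pos'],o['gripper_width'],o['ft_force'])
k=o['eef_pos'][:2]-[537,177];print(np.hypot(*k),np.degrees(np.arctan2(k[1],k[0]))%360-169.1)
a=np.radians(168.1)
print(rel([537+103*np.cos(a),177+103*np.sin(a),72],-78))
```

```text
[433.81702449 190.53834074  72.8571079 ] 11.492178971151967 [-0.71636476 -1.76673913  2.18258713]
104.0673488945493 3.4250851138417033
(array([ 0.014, -0.023,  0.003]), array([-0.   , -0.   ,  0.017]))
```

send_rows --targets '[{"translation": [0.007, -0.012, 0], "rot": [0, 0, 0], "jaw": 0.9}, {"translation": [0.014, -0.025, 0], "rot": [0, 0, 0], "jaw": 0.9}, {"translation": [0.014, -0.03, 0], "rot": [0, 0, 0], "jaw": 0.9}, {"translation": [0.014, -0.03, 0], "rot": [0, 0, 0], "jaw": 0.9}, {"translation": [0.014, -0.03, 0], "rot": [0, 0, 0], "jaw": 0.9}]'

```text
t: 4.4
eef_pos: [434.6, 193.1, 72.0]
tool_rot: [0.003, 0.993, 0.122, -0.003]
ft_force: [-1.9, -17.1, 8.5]
gripper_width: 11.4
grip_force: 8.0
```

send_rows --targets '[{"translation": [0, -0.01, 0], "rot": [0, 0, 0], "jaw": 0.2}, {"translation": [0, -0.01, 0], "rot": [0, 0, 0], "jaw": 0.2}, {"translation": [0, -0.01, 0], "rot": [0, 0, 0], "jaw": 0.2}, {"translation": [0, -0.01, 0], "rot": [0, 0, 0], "jaw": 0.2}, {"translation": [0, -0.01, -0.1], "rot": [0, 0, 0], "jaw": 0.2}, {"translation": [0, -0.01, -0.2], "rot": [0, 0, 0], "jaw": 0.2}, {"translation": [0, -0.01, -0.4], "rot": [0, 0, 0], "jaw": 0.0}, {"translation": [0, -0.01, -0.4], "rot": [0, 0, 0], "jaw": 0.0}, {"translation": [0, -0.01, -0.4], "rot": [0, 0, 0], "jaw": 0.0}]'

```text
t: 5.15
eef_pos: [438.8, 205.3, 197.6]
tool_rot: [-0.003, 0.992, 0.124, 0.005]
ft_force: [0.6, 0.2, -0.4]
gripper_width: 45.3
grip_force: 0.0
```

Run:
```python
from h import *
o=manip.get_obs();m=cams.camera_model('wrist');print(o['eef_pos'],o['gripper_width'],o['ft_force'])
cv2.imwrite('pics/w2.png',cams.camera('wrist')[:,:,::-1])
print(rel([560,-120,190],-96))
for X in ([434.6,193.1,95],[537,177,66],[508,247,51.5]): print(proj(m,np.array(X,float)).round())
```

```text
[438.78724075 205.32203394 197.59352602] 45.29183517662 [ 0.57964492  0.19920598 -0.44198979]
(array([0.129, 1.15 , 0.015]), array([-0.002, -0.003,  0.169]))
[330. 208.]
[371. 107.]
[297. 119.]
```

View pics/w2.png

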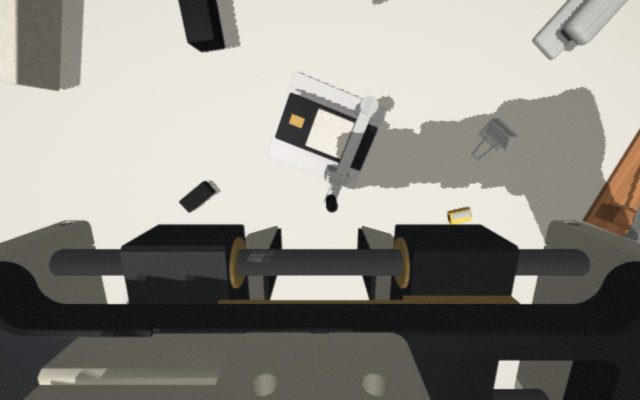

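The bar now lies straight across the cartridge, knob at (331,203), with its end in the catch. The cartridge and chip (297,121) are unmoved. Next, the rest.

send_rows --targets '[{"translation": [0.1, 1, 0.0], "rot": [0, 0, 0.17], "jaw": -0.5}, {"translation": [0.1, 1, 0.0], "rot": [0, 0, 0.17], "jaw": -0.5}, {"translation": [0.1, 1, 0.0], "rot": [0, 0, 0.17], "jaw": -0.5}, {"translation": [0.1, 1, 0.0], "rot": [0, 0, 0.17], "jaw": -0.5}, {"translation": [0.1, 1, 0.0], "rot": [0, 0, 0.17], "jaw": -0.5}, {"translation": [0.1, 1, 0.0], "rot": [0, 0, 0.17], "jaw": -0.5}, {"translation": [0.1, 1, 0.0], "rot": [0, 0, 0.17], "jaw": -0.5}, {"translation": [0.1, 1, 0.0], "rot": [0, 0, 0.17], "jaw": -0.5}, {"translation": [0.1, 1, 0.0], "rot": [0, 0, 0.17], "jaw": -0.5}, {"translation": [0.1, 1, 0.0], "rot": [0, 0, 0.17], "jaw": -0.5}]'

```text
t: 6.03
eef_pos: [537.1, -80.5, 190.9]
tool_rot: [-0.0, 0.998, -0.055, -0.001]
ft_force: [-0.7, 0.3, -0.1]
gripper_width: 69.2
grip_force: 0.0
```

```bash
python3 -c "
from h import *
o=manip.get_obs();print(o['eef_pos'],o['gripper_width'],o['joints'].round(2));print(rel([500,-184,190],-96))"
```

```text
[537.06751358 -80.54161499 190.87126044] 69.16847499500935 [-0.3   0.35  0.49  1.88 -0.2   0.96 -1.4 ]
(array([-0.085,  0.356,  0.003]), array([-0.   ,  0.001, -0.002]))
```

send_rows --targets '[{"translation": [-0.085, 0.356, 0.0], "rot": [0, 0, 0], "jaw": -0.5}, {"translation": [-0.085, 0.356, 0.0], "rot": [0, 0, 0], "jaw": -0.5}, {"translation": [-0.085, 0.356, 0.0], "rot": [0, 0, 0], "jaw": -0.5}, {"translation": [-0.085, 0.356, 0.0], "rot": [0, 0, 0], "jaw": -0.5}, {"translation": [-0.085, 0.356, 0.0], "rot": [0, 0, 0], "jaw": -0.5}, {"translation": [-0.085, 0.356, 0.0], "rot": [0, 0, 0], "jaw": -0.5}]'

```text
t: 6.53
eef_pos: [501.2, -181.1, 191.7]
tool_rot: [-0.001, 0.999, -0.053, -0.0]
ft_force: [-0.0, 0.7, -0.8]
gripper_width: 69.0
grip_force: 0.0
```

Run:
```python
from h import *
o=manip.get_obs();m=cams.camera_model('wrist');print(o['eef_pos'],o['gripper_width'])
import pickle;pickle.dump(m,open('m3.pkl','wb'))
im=cams.camera('wrist')[:,:,::-1]
cv2.imwrite('pics/w3.png',cv2.resize(im[20:250,170:470],(780,598),interpolation=cv2.INTER_CUBIC))
```

```text
[ 501.24941027 -181.11563047  191.69386843] 68.98119166523355
```

View pics/w3.png

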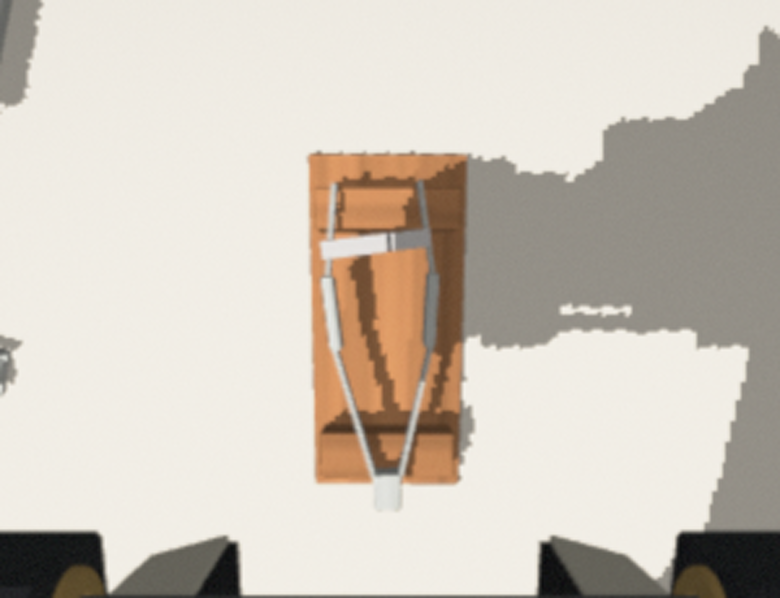

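Run:
```python
from h import *
import pickle;m=pickle.load(open('m3.pkl','rb'))
w=lambda u,v,z:px2w(m,170+u/2.6,20+v/2.6,z).round(1)
for n,a in dict(pl=(329,313,44),pr=(434,312,44),mid=(381.5,312.5,44),tl=(335,184,41),tr=(420,184,41),tip=(377.5,184,41),tail=(387,509,44)).items(): print(n,w(*a))
```

```text
pl [ 557.9 -163.6   44. ]
pr [ 553.8 -206.4   44. ]
mid [ 555.8 -185.    44. ]
tl [ 607.2 -172.    41. ]
tr [ 603.7 -205.5   41. ]
tip [ 605.5 -188.7   41. ]
tail [ 471.9 -178.4   44. ]
```

```bash
python3 -c "
from h import *
print(rel([555.7,-185,100],-94.4,[501.2,-182,190.5]),rel([555.7,-185,19],-94.4))"
```

```text
(array([ 0.182, -0.008,  0.302]), array([-0.001,  0.   , -0.013])) (array([ 0.181, -0.004,  0.576]), array([-0.001,  0.   , -0.013]))
```

send_rows --targets '[{"translation": [0.091, -0.003, 0.1], "rot": [0, 0, -0.013], "jaw": -0.5}, {"translation": [0.182, -0.005, 0.2], "rot": [0, 0, -0.013], "jaw": -0.5}, {"translation": [0.182, -0.005, 0.3], "rot": [0, 0, -0.013], "jaw": -0.5}, {"translation": [0.182, -0.005, 0.3], "rot": [0, 0, -0.013], "jaw": -0.5}, {"translation": [0.182, -0.005, 0.3], "rot": [0, 0, -0.013], "jaw": -0.5}]'

```text
t: 7.0
eef_pos: [554.1, -185.7, 100.2]
tool_rot: [-0.001, 0.999, -0.039, -0.003]
ft_force: [-0.7, -0.2, 0.6]
gripper_width: 69.0
grip_force: 0.0
```

```bash
python3 -c "
from h import *
o=manip.get_obs();print(o['eef_pos']);print(rel([555.7,-185,19],-94.4))"
```

```text
[ 554.12104164 -185.68214146  100.16080922]
(array([ 0.007, -0.002,  0.271]), array([-0.001,  0.003, -0.001]))
```

send_rows --targets '[{"translation": [0.004, -0.002, 0.1], "rot": [0, 0, 0], "jaw": -0.5}, {"translation": [0.004, -0.002, 0.2], "rot": [0, 0, 0], "jaw": -0.5}, {"translation": [0.004, -0.002, 0.25], "rot": [0, 0, 0], "jaw": -0.5}, {"translation": [0.004, -0.002, 0.27], "rot": [0, 0, 0], "jaw": -0.5}, {"translation": [0.004, -0.002, 0.27], "rot": [0, 0, 0], "jaw": -0.5}, {"translation": [0.004, -0.002, 0.27], "rot": [0, 0, 0], "jaw": -0.2}, {"translation": [0.004, -0.002, 0.27], "rot": [0, 0, 0], "jaw": 0.0}, {"translation": [0.004, -0.002, 0.27], "rot": [0, 0, 0], "jaw": 0.1}, {"translation": [0.004, -0.002, 0.27], "rot": [0, 0, 0], "jaw": 0.15}, {"translation": [0.004, -0.002, 0.27], "rot": [0, 0, 0], "jaw": 0.2}, {"translation": [0.004, -0.002, 0.27], "rot": [0, 0, 0], "jaw": 0.24}, {"translation": [0.004, -0.002, 0.27], "rot": [0, 0, 0], "jaw": 0.26}, {"translation": [0.004, -0.002, 0.27], "rot": [0, 0, 0], "jaw": 0.26}, {"translation": [0.004, -0.002, 0.27], "rot": [0, 0, 0], "jaw": 0.26}]' --newtons 15

```text
t: 8.17
eef_pos: [558.6, -188.2, 22.6]
tool_rot: [0.0, 0.999, -0.04, 0.002]
ft_force: [1.8, -0.8, 5.9]
gripper_width: 34.2
grip_force: 8.1
```

```bash
python3 -c "
from h import *
o=manip.get_obs();print(o['eef_pos'],o['gripper_width'],o['grip_force'],o['ft_force'])"
```

```text
[ 558.61591204 -188.17328953   22.64528648] 34.18122218712387 8.133688420057297 [ 1.83210943 -0.81215841  5.86526051]
```

send_rows --targets '[{"translation": [0, 0, -0.01], "rot": [0, 0, 0], "jaw": 0.26}, {"translation": [0, 0, -0.03], "rot": [0, 0, 0], "jaw": 0.26}, {"translation": [0, 0, -0.07], "rot": [0, 0, 0], "jaw": 0.26}, {"translation": [0, 0, -0.12], "rot": [0, 0, 0], "jaw": 0.26}, {"translation": [0, 0, -0.18], "rot": [0, 0, 0], "jaw": 0.26}, {"translation": [0, 0, -0.24], "rot": [0, 0, 0], "jaw": 0.26}, {"translation": [0, 0, -0.3], "rot": [0, 0, 0], "jaw": 0.26}, {"translation": [0, 0, -0.35], "rot": [0, 0, 0], "jaw": 0.26}, {"translation": [0, 0, -0.38], "rot": [0, 0, 0], "jaw": 0.26}, {"translation": [0, 0, -0.4], "rot": [0, 0, 0], "jaw": 0.26}, {"translation": [0, 0, -0.4], "rot": [0, 0, 0], "jaw": 0.26}, {"translation": [0, 0, -0.4], "rot": [0, 0, 0], "jaw": 0.26}, {"translation": [0, 0, -0.4], "rot": [0, 0, 0], "jaw": 0.26}]'

```text
t: 9.25
eef_pos: [555.9, -187.5, 140.3]
tool_rot: [-0.0, 0.999, -0.041, -0.001]
ft_force: [0.1, -0.5, -1.2]
gripper_width: 33.9
grip_force: 5.9
```

Run:
```python
from h import *
import pickle
o=manip.get_obs();m=cams.camera_model('wrist');print(o['eef_pos'],o['gripper_width'],o['grip_force'])
pickle.dump(m,open('m4.pkl','wb'))
im=cams.camera('wrist')[:,:,::-1]; s=cams.camera('side')[:,:,::-1]
ms=cams.camera_model('side'); c=proj(ms,o['eef_pos']+[0,0,19]).astype(int);print(c)
x,y=max(c[0]-50,0),max(c[1]-40,0)
a=cv2.resize(im[100:280,210:430],(440,360)); b=cv2.resize(s[y:y+90,x:x+90],(360,360),interpolation=cv2.INTER_CUBIC)
cv2.imwrite('pics/w4.png',np.hstack([a,b]))
```

```text
[ 555.93581858 -187.52286226  140.30063433] 33.86631491908614 5.937415212392807
[398 199]
```

View pics/w4.png

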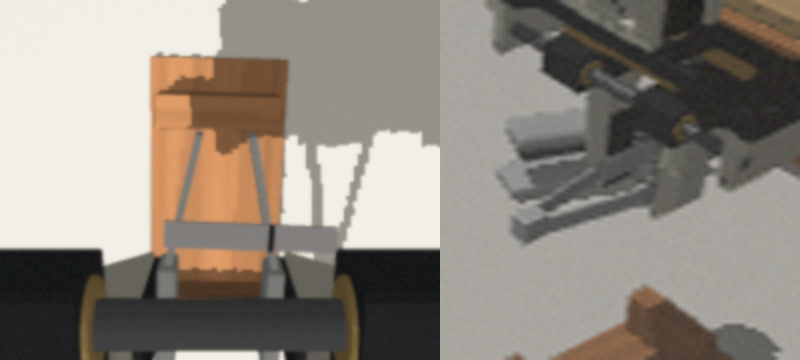

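The tweezers are held clear of the rest: the tips are at crop (200,133) and (252,133), the grip reads 5.9 N at 33.9 mm, and the dark line sits over the strip. That fits the mark. I'll check the tip gap and tip position numerically.

Run:
```python
from h import *
import pickle;m=pickle.load(open('m4.pkl','rb'))
for z in (150,158,166):
    w=lambda u,v:px2w(m,210+u/2,100+v/2,z).round(1)
    a,b=w(202.5,134),w(250,134);p,q=w(160,270),w(282,270)
    print(z,a,b,'gap',np.hypot(*(a-b)[:2]).round(1),'mid',(a+b)/2)
print(manip.get_obs()['joints'].round(2))
print(rel([555.9,100,140.3],-94.6))
```

```text
150 [ 602.6 -188.1  150. ] [ 601.6 -200.6  150. ] gap 12.5 mid [ 602.1  -194.35  150.  ]
158 [ 603.6 -188.4  158. ] [ 602.7 -200.2  158. ] gap 11.8 mid [ 603.15 -194.3   158.  ]
166 [ 604.6 -188.7  166. ] [ 603.7 -199.9  166. ] gap 11.2 mid [ 604.15 -194.3   166.  ]
[-0.1   0.49  0.49  1.81 -0.29  0.91 -1.13]
(array([-0.078, -0.956, -0.   ]), array([-0.   ,  0.001, -0.   ]))
```

```bash
python3 -c "
from h import *
a=rel([459.7,254,140.3],-94.6);print(a, a[0]/2)"
```

```text
(array([-4.390e-01, -1.441e+00,  1.000e-03]), array([-0.   ,  0.001, -0.   ])) [-2.195e-01 -7.205e-01  5.000e-04]
```

send_rows --targets '[{"translation": [-0.006, -0.02, 0], "rot": [0, 0, 0], "jaw": 0.26}, {"translation": [-0.018, -0.06, 0], "rot": [0, 0, 0], "jaw": 0.26}, {"translation": [-0.036, -0.12, 0], "rot": [0, 0, 0], "jaw": 0.26}, {"translation": [-0.055, -0.18, 0], "rot": [0, 0, 0], "jaw": 0.26}, {"translation": [-0.073, -0.24, 0], "rot": [0, 0, 0], "jaw": 0.26}, {"translation": [-0.091, -0.3, 0], "rot": [0, 0, 0], "jaw": 0.26}, {"translation": [-0.11, -0.36, 0], "rot": [0, 0, 0], "jaw": 0.26}, {"translation": [-0.128, -0.42, 0], "rot": [0, 0, 0], "jaw": 0.26}, {"translation": [-0.146, -0.48, 0], "rot": [0, 0, 0], "jaw": 0.26}, {"translation": [-0.164, -0.54, 0], "rot": [0, 0, 0], "jaw": 0.26}, {"translation": [-0.183, -0.6, 0], "rot": [0, 0, 0], "jaw": 0.26}, {"translation": [-0.201, -0.66, 0], "rot": [0, 0, 0], "jaw": 0.26}, {"translation": [-0.213, -0.7, 0], "rot": [0, 0, 0], "jaw": 0.26}, {"translation": [-0.219, -0.72, 0], "rot": [0, 0, 0], "jaw": 0.26}]'

```text
t: 10.52
eef_pos: [507.4, 36.2, 140.9]
tool_rot: [-0.001, 0.999, -0.039, -0.001]
ft_force: [-0.1, 0.8, 0.1]
gripper_width: 33.9
grip_force: 5.9
```

send_rows --targets '[{"translation": [-0.006, -0.02, 0], "rot": [0, 0, 0], "jaw": 0.26}, {"translation": [-0.018, -0.06, 0], "rot": [0, 0, 0], "jaw": 0.26}, {"translation": [-0.036, -0.12, 0], "rot": [0, 0, 0], "jaw": 0.26}, {"translation": [-0.055, -0.18, 0], "rot": [0, 0, 0], "jaw": 0.26}, {"translation": [-0.073, -0.24, 0], "rot": [0, 0, 0], "jaw": 0.26}, {"translation": [-0.091, -0.3, 0], "rot": [0, 0, 0], "jaw": 0.26}, {"translation": [-0.11, -0.36, 0], "rot": [0, 0, 0], "jaw": 0.26}, {"translation": [-0.128, -0.42, 0], "rot": [0, 0, 0], "jaw": 0.26}, {"translation": [-0.146, -0.48, 0], "rot": [0, 0, 0], "jaw": 0.26}, {"translation": [-0.164, -0.54, 0], "rot": [0, 0, 0], "jaw": 0.26}, {"translation": [-0.183, -0.6, 0], "rot": [0, 0, 0], "jaw": 0.26}, {"translation": [-0.201, -0.66, 0], "rot": [0, 0, 0], "jaw": 0.26}, {"translation": [-0.213, -0.7, 0], "rot": [0, 0, 0], "jaw": 0.26}, {"translation": [-0.219, -0.72, 0], "rot": [0, 0, 0], "jaw": 0.26}, {"translation": [-0.219, -0.72, 0], "rot": [0, 0, 0], "jaw": 0.26}, {"translation": [-0.219, -0.72, 0], "rot": [0, 0, 0], "jaw": 0.26}]'

```text
t: 11.85
eef_pos: [460.9, 252.5, 141.1]
tool_rot: [0.0, 0.999, -0.041, 0.0]
ft_force: [1.2, 0.2, -0.9]
gripper_width: 33.9
grip_force: 5.9
```

```bash
python3 -c "
from h import *
o=manip.get_obs();print(o['eef_pos'],o['gripper_width'],o['grip_force'],o['joints'].round(2));print(rel([459.7,254,91],-94.6))"
```

```text
[460.89996909 252.49888414 141.1110896 ] 33.9181087333094 5.936912074685097 [-0.87  0.37  0.39  1.96 -0.19  0.84 -2.04]
(array([-0.004, -0.005,  0.167]), array([ 0.   , -0.   , -0.001]))
```

send_rows --targets '[{"translation": [-0.002, -0.003, 0.02], "rot": [0, 0, 0], "jaw": 0.26}, {"translation": [-0.004, -0.005, 0.05], "rot": [0, 0, 0], "jaw": 0.26}, {"translation": [-0.004, -0.005, 0.09], "rot": [0, 0, 0], "jaw": 0.26}, {"translation": [-0.004, -0.005, 0.13], "rot": [0, 0, 0], "jaw": 0.26}, {"translation": [-0.004, -0.005, 0.16], "rot": [0, 0, 0], "jaw": 0.26}, {"translation": [-0.004, -0.005, 0.165], "rot": [0, 0, 0], "jaw": 0.26}, {"translation": [-0.004, -0.005, 0.165], "rot": [0, 0, 0], "jaw": 0.26}, {"translation": [-0.004, -0.005, 0.165], "rot": [0, 0, 0], "jaw": 0.26}, {"translation": [-0.004, -0.005, 0.165], "rot": [0, 0, 0], "jaw": 0.26}, {"translation": [-0.004, -0.005, 0.165], "rot": [0, 0, 0], "jaw": 0.26}]'

```text
t: 12.68
eef_pos: [460.1, 255.2, 92.3]
tool_rot: [-0.0, 0.999, -0.041, 0.0]
ft_force: [0.3, -0.8, -0.9]
gripper_width: 33.9
grip_force: 5.9
```

Run:
```python
from h import *
import pickle
o=manip.get_obs();m=cams.camera_model('wrist');print(o['eef_pos'],o['gripper_width'],o['grip_force'])
pickle.dump(m,open('m5.pkl','wb'))
im=cams.camera('wrist')[:,:,::-1]; s=cams.camera('scene')[:,:,::-1]
a=cv2.resize(im[100:280,210:430],(440,360)); b=cv2.resize(s[225:315,290:380],(360,360),interpolation=cv2.INTER_CUBIC)
cv2.imwrite('pics/w5.png',np.hstack([a,b]))
```

```text
[460.12874127 255.23712474  92.26273802] 33.92143545533737 5.9376150369644165
```

View pics/w5.png

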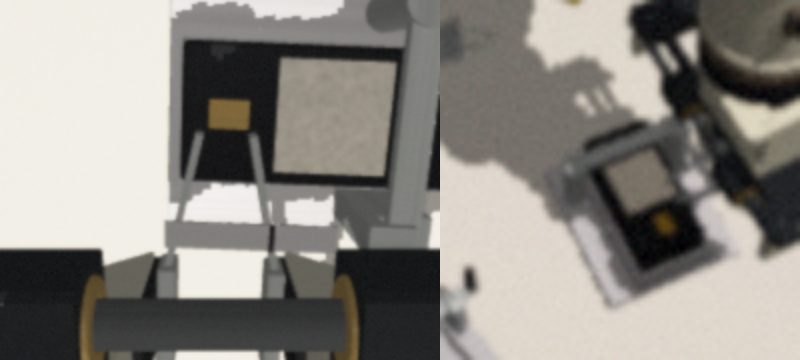

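The chip is at crop (229,114) and the tip middle at (226,134). The latch is closed, and nothing touches the tweezers.

Run:
```python
from h import *
import pickle;m=pickle.load(open('m5.pkl','rb'))
w=lambda u,v,z:px2w(m,210+u/2,100+v/2,z).round(1)
print('chip',w(229,114,51.5),'tip',w(226,134,110),w(250,134,110)-w(202.5,134,110)); o=manip.get_obs(); print(o['t'],o['joint_velocities'].round(3))
```

```text
chip [506.6 246.8  51.5] tip [507.2 248.5 110. ] [ -0.9 -11.9   0. ]
12.7833 [-0.002  0.002  0.     0.    -0.     0.    -0.001]
```

The tips are within 2 mm of the chip seen from above, the gap is about 12 mm, the tip height is about 106 mm, and the arm is still.

```bash
python3 -c "
from workcell import sign_off; print(sign_off())"
```

```text
the job is handed in; nothing more can be done
None
```

The job is handed in: the latch is home in its catch, and the tweezers are held still at about a 12 mm gap, within 2 mm of the chip from above and roughly 55 mm over it; the sign-off returned no verdict.

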